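# Load a post foot into the sloping tack-welding jig

### The arm

A 7-joint arm with a two-finger parallel gripper is mounted at the origin on the work surface. World frame = base frame: x ahead of the robot, y to its left, z up, the work surface at z = 0. Lengths are in m, angles in rad, forces in N, time in s.
With the tool pointing down it reaches from about 0.425 to 0.925 m from the base axis. Payload 6.8 kg.
Tool frame: the origin (TCP) lies at the very end of the fingers, on their centre line; the grasp point (between the pads) lies r.grasp_offset behind it (r.grasp_offset is the distance from the TCP to the grasp point, in m); z points along the fingers, y is the direction in which the jaws open and shut (so a half turn about z gives the same grasp; the last joint's range is limited). The gripper opens to 85 mm and grips with 20 to 120 N. Pads are 22 mm wide; open, the fingers measure 114 mm over their backs; the gripper's body (76 mm by 85 mm) begins 54 mm behind the grasp point. The pads swing forward as they close: fully open they stand 13 mm farther back than shut.
Start: joints at [-1.406, 0.477, 0.022, 1.555, -0.011, 1.109, -0.083], TCP at [0.182, 0.65, 0.231] pointing down, gripper open.
Joint ranges: [-2.96, 2.96], [-0.34, 2.1], [-1.41, 1.46], [0.24, 2.44], [-1.37, 4.51], [0.17, 1.92], [-2.96, 2.96]. Speed limits (rad/s): [2.39, 2.39, 3.14, 3.14, 3.14, 3.14, 3.14].

### API

Orientations are given as a rotation vector (axis times angle).
In Python, from bench import r gives the robot as it stands.
- The arm moves only by the shell command python3 -m jog 'ROWS' [FORCE]. ROWS is JSON, one flat list of numbers, 7 for each row, row after row: the turn, a rotation vector about the tool's x, y, z normalised to -1 to 1, where 1 is 180 degrees, then the shift along the tool's x, y, z normalised to -1 to 1, where 1 is 200 mm, then the opening, from 0 (shut) to 1 (fully open). In form: [wx, wy, wz, x, y, z, hand, wx, wy, wz, x, y, z, hand, ...]. A call has 1 to 12 rows; each row is the pose to reach, as a shift and turn from the pose measured when the call began, along the tool's axes at that moment, turning the shorter way round; what a row does not reach only later rows make up. A row lasts 1/10 s, in which the tool goes at most 50 mm and 8.59 degrees, less where a joint would pass 70% of its speed; a pose out of reach is approached as far as the arm can. A call with a number of a shift or a turn outside -1 to 1 is refused whole. A call with a gripper value outside its range is refused whole. The fingers move at their own pace and stop on an object; FORCE is the grip in N (left out, the last holds). Time passes only in rows, so rows that repeat a pose let the fingers close. It gives the time, the measured TCP pose, the force and the opening at its end, in the units of the state.
- r.get_obs(): the state, without advancing time (a new reading comes with each control period).
- r.grab_frame(name): name is "scene" or "top" or "wrist"; returns the picture (384x512x3 uint8, red, green, blue); there is no depth.
- r.calibration(name): a dict with "K" (3x3 intrinsics, pixels), "dist_coeffs" ([k1, k2, p1, p2, k3] as OpenCV has them; the pictures are not rectified), "origin" and "rotation" of the camera in the world; the wrist camera has in their place "T_tool_cam" (4x4, takes a point from camera to tool coordinates, whose origin is the TCP and whose axes are the flange's). Camera axes: x right, y up, looking along -z (the intrinsics and any distortion apply to the point x, -y, -z); pixel columns grow to the right and rows downward; lengths in m; the calibration is good to about 2 mm. A picture is of the moment at which its call begins: read the wrist's pose just before it. calibration takes no time and is no camera call.
- r.hand_in(): hands the job in, once; it reports no verdict.
The state is a dict: "clock": time; "joints": joint angles; "qvel": joint speeds; "tau": joint torques, N m; "tcp_pos": TCP position; "orientation": TCP orientation; "contact_force": force on the tool from outside, world axes, zero at the start; "moment": the same for the moment, N m; "grip_width": finger opening in m.
Only numpy, scipy, OpenCV 4.12 (cv2) and the standard library are available. Lean on these libraries where they do the work, as an engineer would, in place of code of your own. Each camera call takes 0.05 s, during which the arm holds its last target.

### The job

Pick up the steel post foot with the square base plate and set it down gently, not dropped, tube upwards and squared to the fences, around the middle of the jig's sloping plate. Let go of it there, so that it slides down by itself, without being pushed, into the corner and lies fully home against both fences. Leave the post foot with the round flange and the piece of angle iron where they are.

Things in the scene. Friction and masses are not known exactly. Their poses are not given: they have to be found in the camera images.
- square_foot: Bare steel post foot, 0.5 kg: dark base plate 80 x 80 mm, 8 mm thick, with a bright round tube stub, 30 mm in diameter and 60 mm tall, upright on its centre (68 mm high in all). Starts standing on the table. Origin: centre of the plate's underside; z up the tube, x and y parallel to the plate's edges (all four sides are alike).
- jig_bed: Slippery aluminium plate 190 x 190 mm, fixed at 26 deg, lowest corner (29 mm up) towards the robot; dark steel fences, 12 thick, 10 proud, on the two lower edges. Origin: that corner on the face, where the fences' inner faces meet; x, y: up along these faces, to 190; z: out of the face. Middle x = y = 95; uphill is x + y, level is x - y. A foot let go slides home by itself to x = y = 40, z = 0.
- round_foot: Bystander: bare steel post foot with the same tube stub (30 mm diameter, 60 mm tall) but a round dark flange 84 mm in diameter, 8 mm thick. Stands on the table. Origin: centre of the flange's underside; z up the tube.
- angle: Bystander: dark offcut of angle iron, 90 mm long, legs 40 mm (lying flat, 5 mm thick) and 40 mm (upright). Lies on the table, farther from the robot than the feet. Origin: centre of the flat leg's underside; y along its length, upright leg on the +x side.
There are look-alikes about, which are no part of the job. What is shaped like the square_foot but purple is not meant.

How it is judged:
By the outcome, as a careful person would: the job done as asked, in the order asked, and still so for the second after the job is handed in, with the robot touching nothing.
It also fails if it takes over 32 s, if anything falls off the work surface, if the arm or the gripper's body presses on something with over 40 N, if the wrist force passes 120 N, or if a joint passes its speed limit or range.

## Working session

There is one attempt and no reset: what is moved stays moved. The work goes in short steps, Python scripts to look and compute and a shell command to move; the robot and the scene stay as the last step left them, time stands still between calls to the robot, and variables do not carry over. Pictures are saved under pics/ and viewed, and the job is handed in when it is done.

```bash
ls; mkdir -p pics; python3 - <<'E'
from bench import r
import cv2
print(r.get_obs(), r.grasp_offset)
for n in("scene","top","wrist"):
    c=r.calibration(n); print(n,c)
    cv2.imwrite(f"pics/{n}0.png",r.grab_frame(n)[:,:,::-1])
E
```

```text
pics
{'clock': 0.0, 'joints': array([-1.40609088,  0.47781226,  0.02233381,  1.55644699, -0.0115452 ,
        1.10929368, -0.08309708]), 'qvel': array([-1.04701533e-03, -1.80342906e-03, -7.75546434e-04,  7.07876146e-04,
       -4.41275277e-04, -1.10488658e-03, -8.78863717e-06]), 'tau': array([ 1.11590607e-04, -5.96457553e+01,  1.60776079e+00, -2.81193209e+01,
        1.23969972e-02,  9.47008986e-03,  1.76664128e-05]), 'tcp_pos': array([0.18170689, 0.64946966, 0.23031932]), 'orientation': array([-4.27157767e-01, -3.11225820e+00,  2.86869887e-03]), 'contact_force': array([-0.06930041, -0.56163362,  0.19369163]), 'moment': array([-0.02951832, -0.00824612,  0.01170992]), 'grip_width': 0.08555447320198696} 0.0187
scene {'K': array([[353.44653239,   0.        , 251.10111947],
       [  0.        , 353.44653239, 196.92468067],
       [  0.        ,   0.        ,   1.        ]]), 'dist_coeffs': array([-0.07217751,  0.        ,  0.        ,  0.        ,  0.        ]), 'origin': array([0.96605792, 0.43715842, 0.48339421]), 'rotation': array([0.42099003, 1.15502525, 2.15627145])}
top {'K': arra
[... 269 characters left out ...]
 -0.05527714,  0.9450886 ]), 'rotation': array([ 0.06631875, -0.05701987, -1.58115356])}
wrist {'K': array([[315.7700475 ,   0.        , 253.37153183],
       [  0.        , 315.7700475 , 189.88727611],
       [  0.        ,   0.        ,   1.        ]]), 'dist_coeffs': array([-0.06680013,  0.        ,  0.        ,  0.        ,  0.        ]), 'T_tool_cam': array([[ 3.49814372e-04,  9.56912636e-01,  2.90375764e-01,
         7.41714643e-02],
       [ 9.99999915e-01, -2.71965058e-04, -3.08453916e-04,
         1.17994207e-03],
       [-2.16191388e-04,  2.90375847e-01, -9.56912650e-01,
        -1.42605997e-01],
       [ 0.00000000e+00,  0.00000000e+00,  0.00000000e+00,
         1.00000000e+00]])}
```

View pics/scene0.png

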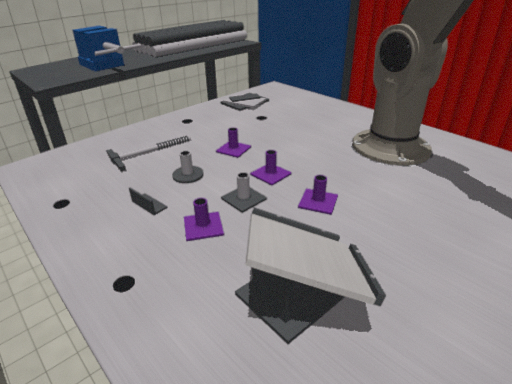

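View pics/top0.png

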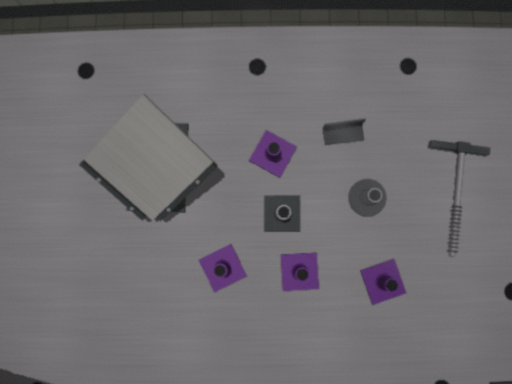

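View pics/wrist0.png

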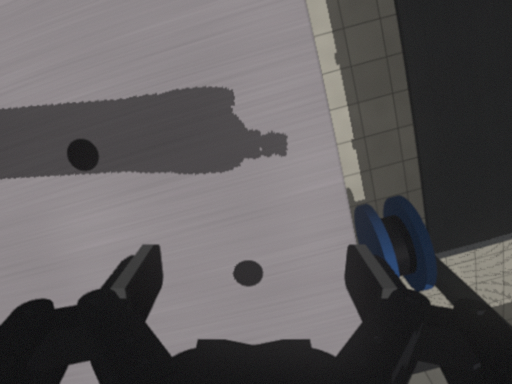

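The target is the dark square plate at about (283,213) in top and (244,188) in scene. The four purple ones are look-alikes. The round foot is at (368,197) and the jig plate's middle at (150,158) in top. Next I'll enlarge the crops to measure.

```bash
python3 - <<'E'
import cv2
t=cv2.imread("pics/top0.png"); 
a=cv2.resize(t[85:235,70:235],None,fx=3.5,fy=3.5,interpolation=cv2.INTER_CUBIC)
cv2.imwrite("pics/jigtop.png",cv2.convertScaleAbs(a,alpha=1.6))
b=cv2.resize(t[180:245,245:320],None,fx=8,fy=8,interpolation=cv2.INTER_CUBIC)
cv2.imwrite("pics/sqtop.png",cv2.convertScaleAbs(b,alpha=1.8))
s=cv2.imread("pics/scene0.png")
c=cv2.resize(s[200:340,225:390],None,fx=4,fy=4,interpolation=cv2.INTER_CUBIC)
cv2.imwrite("pics/jigscene.png",c)
E
```

```text
(no output)
```

View pics/jigtop.png

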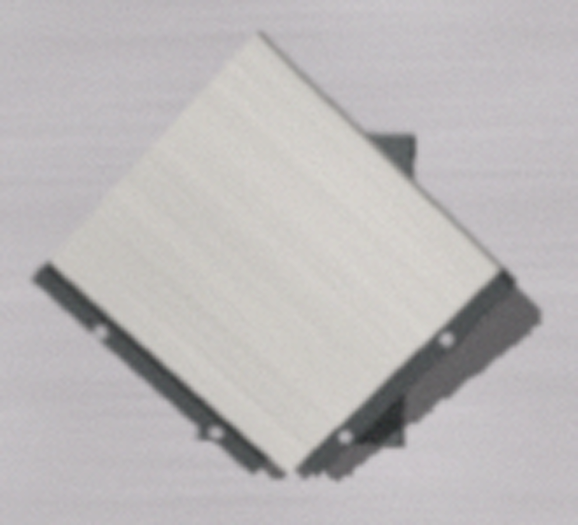

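View pics/sqtop.png

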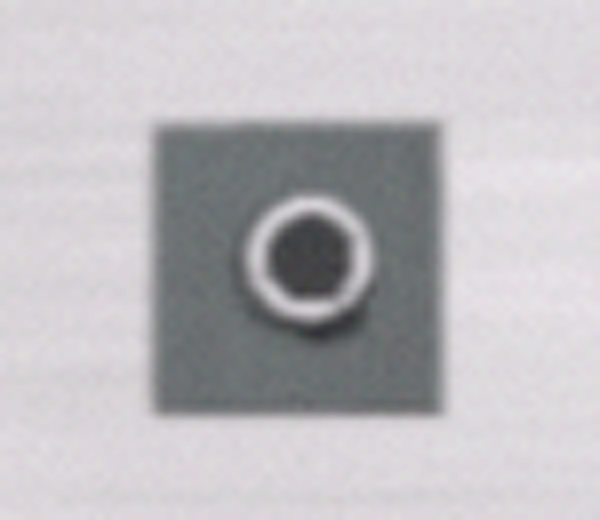

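View pics/jigscene.png

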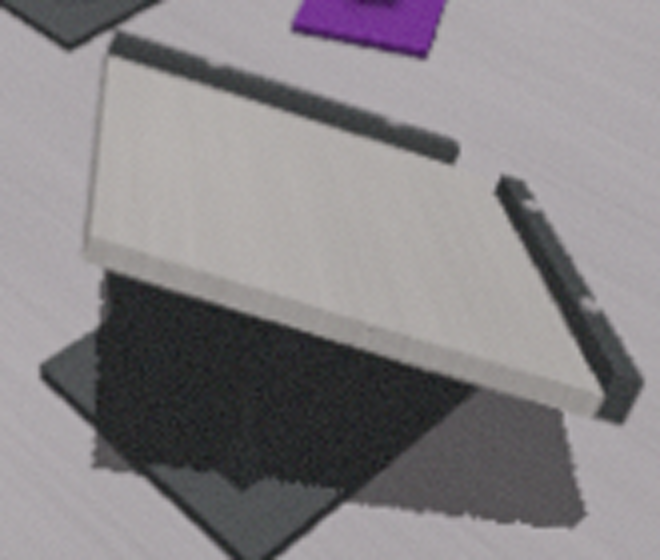

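```bash
cat > h.py <<'E'
import numpy as np, cv2
from scipy.spatial.transform import Rotation as R
from scipy.optimize import least_squares
from bench import r
def cam(n,obs=None):
    c=r.calibration(n)
    if n=="wrist":
        T=np.eye(4);T[:3,:3]=R.from_rotvec(obs["orientation"]).as_matrix();T[:3,3]=obs["tcp_pos"]
        T=T@c["T_tool_cam"]; o,Q=T[:3,3],T[:3,:3]
    else: o,Q=c["origin"],R.from_rotvec(c["rotation"]).as_matrix()
    return c["K"],c["dist_coeffs"],np.array(o),Q@np.diag([1,-1,-1])
def proj(C,P):
    K,d,o,Q=C; M=Q.T
    return cv2.projectPoints(np.atleast_2d(P).astype(float),cv2.Rodrigues(M)[0],-M@o,K,d)[0][:,0]
def ray(C,uv,z):
    K,d,o,Q=C
    p=cv2.undistortPoints(np.array(uv,float).reshape(-1,1,2),K,d)[:,0]
    D=np.c_[p,np.ones(len(p))]@Q.T
    return o+D*((z-o[2])/D[:,2])[:,None]
def jig(p):  # x,y,azimuth of uphill
    h=np.array([np.cos(p[2]),np.sin(p[2]),0]);t=np.radians(26)
    up=h*np.cos(t)+np.array([0,0,np.sin(t)]);n=-h*np.sin(t)+np.array([0,0,np.cos(t)])
    lev=np.cross(n,up) # left
    return np.array([p[0],p[1],0.029]),np.c_[(up-lev)/2**.5,(up+lev)/2**.5,n]
def jp(p,P):
    o,Q=jig(p); return o+np.atleast_2d(P)/1000@Q.T
E
python3 - <<'E'
from h import *
top,sc=cam("top"),cam("scene")
f=lambda u,s,o:[(u[0]+.5)/s-.5+o[0],(u[1]+.5)/s-.5+o[1]]
T=[f(u,3.5,(70,85)) for u in((260,33),(50,263),(500,270))]; TP=[[190,190,0],[0,190,0],[190,0,10]]
S=[f(u,4,(225,200)) for u in((90,243),(600,390),(107,53))]; SP=[[190,190,0],[0,190,0],[190,0,0]]
# which fence is which in the scene: decide by residual
for sw in(0,1):
    sp=[SP[0],SP[2],SP[1]] if sw else SP
    res=lambda p:np.r_[(proj(top,jp(p,TP))-T).ravel(),(proj(sc,jp(p,sp))-S).ravel()]
    q=least_squares(res,[.5,.2,0.1]); print(sw,q.x,np.round(q.fun.reshape(-1,2),1).tolist())
t=cv2.imread("pics/top0.png").astype(int)
m=((t.max(2)<150)&(t[:,:,0]<t[:,:,1]+25)).astype(np.uint8)[185:240,255:310]
m=(t.sum(2)<330).astype(np.uint8)[185:240,255:310]
c=max(cv2.findContours(m,0,1)[0],key=cv2.contourArea); print(cv2.contourArea(c))
print(cv2.minAreaRect(c))
b=cv2.boxPoints(cv2.minAreaRect(c))+[255,185]; print(b)
W=ray(top,b,.008); print(W, W.mean(0))
e=W[1]-W[0]; print("edge deg",np.degrees(np.arctan2(e[1],e[0])),[np.linalg.norm(W[i]-W[i-1]) for i in range(4)])
print("tube", ray(top,[f((310,259),8,(245,180))],.068))
E
```

```text
0 [ 0.49967657  0.17739434 -0.02567729] [[-1.1, -0.3], [0.3, -0.2], [0.4, 0.5], [-0.3, -1.7], [0.7, 0.6], [-0.9, 0.6]]
1 [ 0.54809442  0.2818419  -0.95219895] [[42.7, 25.5], [23.8, -49.7], [-33.9, 53.6], [-11.6, -45.7], [-59.6, -92.4], [49.9, 107.8]]
1362.5
((26.5, 28.5), (37.0, 37.0), 90.0)
[[263. 195.]
 [300. 195.]
 [300. 232.]
 [263. 232.]]
[[ 0.55267477 -0.0608561   0.008     ]
 [ 0.5517344  -0.14272141  0.008     ]
 [ 0.47010952 -0.14123891  0.008     ]
 [ 0.47105588 -0.05989107  0.008     ]] [ 0.51139364 -0.10117687  0.008     ]
edge deg -90.65811698996146 [np.float64(0.08162459880968986), np.float64(0.08187071984701186), np.float64(0.08163834800032967), np.float64(0.08135335012598625)]
tube [[ 0.51203582 -0.10201025  0.068     ]]
```

```bash
python3 -m jog '[0,0,0,-0.81,-0.57,-0.12,1, 0,0,0,-0.81,-0.57,-0.12,1, 0,0,0,-0.81,-0.57,-0.12,1, 0,0,0,-0.81,-0.57,-0.12,1, 0,0,0,-0.81,-0.57,-0.12,1]'
```

```text
clock: 0.65
tcp_pos: [0.3139, 0.4899, 0.2557]
orientation: [0.445, 3.106, -0.004]
contact_force: [-0.1, 0.6, -0.1]
grip_width: 0.0854
```

```bash
python3 -m jog '[0,0,0,-0.85,-0.57,-0.12,1, 0,0,0,-0.85,-0.57,-0.12,1, 0,0,0,-0.85,-0.57,-0.12,1, 0,0,0,-0.85,-0.57,-0.12,1]'; python3 -m jog '[0,0,0,-0.77,-0.53,-0.12,1, 0,0,0,-0.77,-0.53,-0.12,1, 0,0,0,-0.77,-0.53,-0.12,1, 0,0,0,-0.77,-0.53,-0.12,1, 0,0,0,-0.77,-0.53,-0.12,1, 0,0,0,-0.77,-0.53,-0.12,1]'
python3 - <<'E'
from h import *
o=r.get_obs(); print(o["tcp_pos"],o["clock"],abs(o["qvel"]).max())
i=r.grab_frame("wrist"); cv2.imwrite("pics/w1.png",i[:,:,::-1])
np.save("w1.npy",np.r_[o["tcp_pos"],o["orientation"]])
E
```

```text
clock: 1.05
tcp_pos: [0.436, 0.3431, 0.2789]
orientation: [0.444, 3.107, -0.004]
contact_force: [1.0, 0.2, 0.0]
grip_width: 0.0854
clock: 1.65
tcp_pos: [0.5543, 0.1976, 0.3035]
orientation: [0.448, 3.106, -0.005]
contact_force: [0.1, 0.7, 0.6]
grip_width: 0.0855
[0.55425859 0.19758153 0.30351968] 1.65 0.04404760813950484
```

View pics/w1.png

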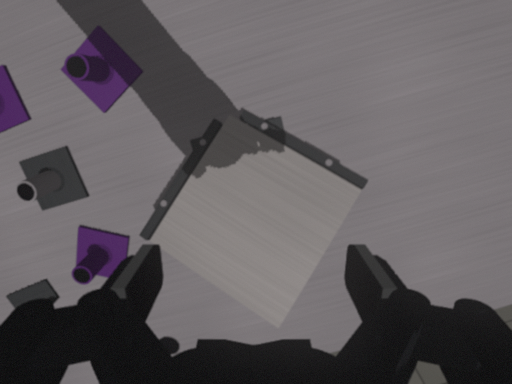

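```bash
python3 - <<'E'
import cv2
t=cv2.imread("pics/w1.png")[95:335,130:380]
t=cv2.convertScaleAbs(t,alpha=1.5)
cv2.imwrite("pics/w1z.png",cv2.resize(t,None,fx=2.4,fy=2.4,interpolation=cv2.INTER_CUBIC))
cv2.imwrite("pics/w1z2.png",cv2.resize(t[5:90,5:240],None,fx=3.4,fy=3.4,interpolation=cv2.INTER_CUBIC))
E
```

```text
(no output)
```

View pics/w1z.png

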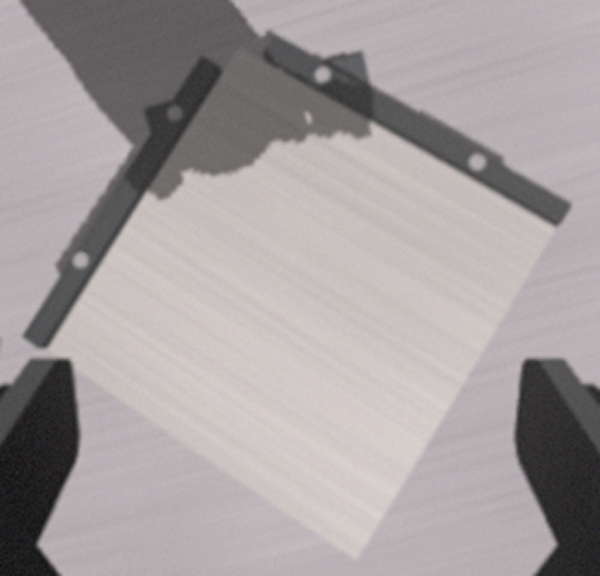

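View pics/w1z2.png

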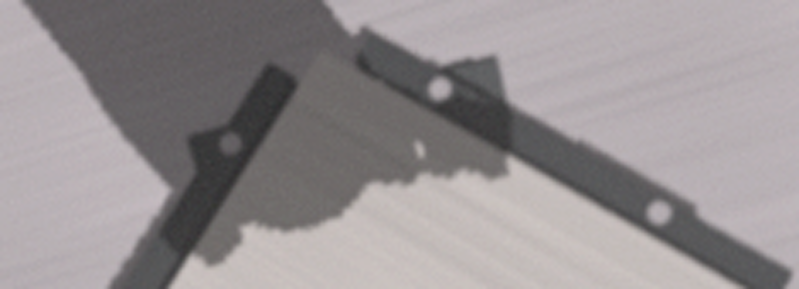

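```bash
python3 - <<'E'
from h import *
top,sc=cam("top"),cam("scene")
w=np.load("w1.npy"); wc=cam("wrist",{"tcp_pos":w[:3],"orientation":w[3:]})
f=lambda u,s,o:[(u[0]+.5)/s-.5+o[0],(u[1]+.5)/s-.5+o[1]]
T=[f(u,3.5,(70,85)) for u in((260,33),(50,263),(500,270))]; TP=[[190,190,0],[0,190,0],[190,0,10]]
S=[f(u,4,(225,200)) for u in((90,243),(600,390),(107,53))]; SP=[[190,190,0],[0,190,0],[190,0,0]]
Wp=[f(u,2.4,(130,95)) for u in((357,558),(45,348),(22,335),(571,205),(556,227))]; WP=[[190,190,0],[190,0,10],[190,-12,10],[-12,190,10],[0,190,0]]
rw=lambda p:(proj(wc,jp(p,WP))-Wp).ravel()
rt=lambda p:np.r_[(proj(top,jp(p,TP))-T).ravel(),(proj(sc,jp(p,SP))-S).ravel()]
for g in (rw,rt,lambda p:np.r_[rw(p),rt(p)]):
    q=least_squares(g,[.5,.18,0],loss="soft_l1"); print(q.x,np.degrees(q.x[2]),np.round(q.fun.reshape(-1,2),1).tolist())
np.save("jig.npy",q.x)
print(proj(wc,jp(q.x,[[0,0,0]])))
# foot in wrist image
im=cv2.imread("pics/w1.png")[135:220,5:100]
cv2.imwrite("pics/w1f.png",cv2.convertScaleAbs(cv2.resize(im,None,fx=6,fy=6,interpolation=cv2.INTER_CUBIC),alpha=1.6))
E
```

```text
[ 0.49869826  0.18291026 -0.03594775] -2.0596546083534037 [[-0.0, 0.6], [-2.4, 0.1], [-0.4, 0.2], [1.3, -0.7], [0.5, 0.1]]
[ 0.49944405  0.17734895 -0.02621336] -1.5019151508131374 [[-1.1, -0.2], [0.4, -0.1], [0.4, 0.7], [-0.2, -1.8], [0.7, 0.5], [-0.8, 0.5]]
[ 0.49922318  0.18106595 -0.03230527] -1.850955394773694 [[-0.7, 1.1], [-3.2, 1.1], [-1.1, 1.3], [0.1, -0.3], [-0.6, 0.5], [-2.2, -0.0], [-1.0, -0.4], [-1.1, 1.2], [1.0, -1.1], [2.3, 1.9], [0.7, 1.0]]
[[228.6374589  114.75854951]]
```

View pics/w1f.png

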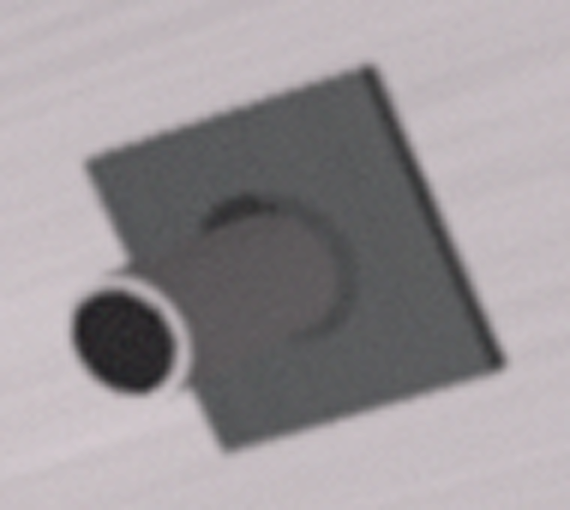

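```bash
cat >> h.py <<'E'
def tgt(pos,Q):
    o=r.get_obs();C=R.from_rotvec(o["orientation"])
    d=C.inv().apply(np.array(pos)-o["tcp_pos"])/.2; w=(C.inv()*R.from_matrix(Q)).as_rotvec()/np.pi
    print(np.round(w,4),np.round(d,4), "deg",np.round(w*180,2),"mm",np.round(d*200,2))
def down(az,az_tilt=None): # tool pointing down, jaw (tool y) azimuth in deg
    a=np.radians(az);y=np.array([np.cos(a),np.sin(a),0]);z=np.array([0,0,-1.]);return np.c_[np.cross(y,z),y,z]
E
python3 -c "
from h import *
tgt([.512,-.102,.18],down(44.3)); tgt([.53,.03,.29],down(44.3))"
```

```text
[-0.0005  0.0011  0.1637] [-0.2204 -1.5018  0.6207] deg [-0.09  0.19 29.46] mm [ -44.09 -300.35  124.15]
[-0.0005  0.0011  0.1637] [-0.1238 -0.8442  0.0689] deg [-0.09  0.19 29.46] mm [ -24.76 -168.85   13.78]
```

```bash
python3 -m jog '[0,0,0.08,-0.06,-0.4,0.02,1, 0,0,0.164,-0.12,-0.84,0.07,1, 0,0,0.164,-0.12,-0.84,0.07,1, 0,0,0.164,-0.12,-0.84,0.07,1, 0,0,0.164,-0.12,-0.84,0.07,1]'
python3 -c "
from h import *
tgt([.512,-.102,.19],down(44.3))"
```

```text
clock: 2.2
tcp_pos: [0.5284, 0.0292, 0.2896]
orientation: [1.226, 2.89, -0.004]
contact_force: [0.1, 1.4, 0.5]
grip_width: 0.0853
[-0.0004  0.001  -0.0016] [-0.4134 -0.5142  0.4998] deg [-0.08  0.17 -0.28] mm [ -82.68 -102.85   99.95]
```

```bash
python3 -m jog '[0,0.001,-0.002,-0.413,-0.514,0.5,1, 0,0.001,-0.002,-0.413,-0.514,0.5,1, 0,0.001,-0.002,-0.413,-0.514,0.5,1, 0,0.001,-0.002,-0.413,-0.514,0.5,1, 0,0.001,-0.002,-0.413,-0.514,0.5,1, 0,0.001,-0.002,-0.413,-0.514,0.5,1]'
python3 - <<'E'
from h import *
o=r.get_obs(); np.save("w2.npy",np.r_[o["tcp_pos"],o["orientation"]])
i=r.grab_frame("wrist"); cv2.imwrite("pics/w2.png",i[:,:,::-1])
C=cam("wrist",o); print(proj(C,[[.512,-.102,.068],[.512,-.102,.008]]), abs(o["qvel"]).max())
E
```

```text
clock: 2.8
tcp_pos: [0.513, -0.0992, 0.1901]
orientation: [-1.212, -2.897, 0.0]
contact_force: [0.4, -0.2, 1.6]
grip_width: 0.0851
[[249.21444983 185.30083302]
 [249.96988513 169.60940699]] 0.01529763569708991
```

View pics/w2.png

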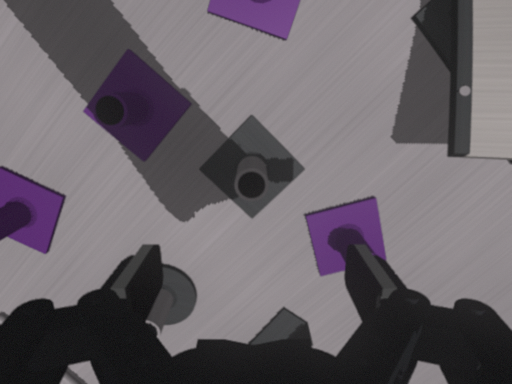

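```bash
python3 - <<'E'
import cv2
t=cv2.imread("pics/w2.png")[105:230,190:315]
cv2.imwrite("pics/w2z.png",cv2.convertScaleAbs(cv2.resize(t,None,fx=4.8,fy=4.8,interpolation=cv2.INTER_CUBIC),alpha=2))
E
```

```text
(no output)
```

View pics/w2z.png

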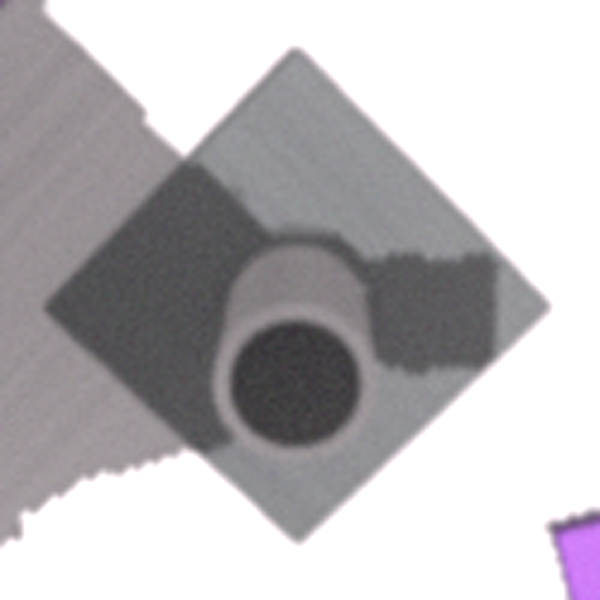

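```bash
python3 - <<'E'
from h import *
w=np.load("w2.npy"); C=cam("wrist",{"tcp_pos":w[:3],"orientation":w[3:]})
f=lambda u:[(u[0]+.5)/4.8-.5+190,(u[1]+.5)/4.8-.5+105]
P=ray(C,[f(u) for u in((296,46),(45,306),(299,543),(550,306))],.008)
print(P.mean(0),[np.linalg.norm(P[i]-P[i-1]) for i in range(4)])
for a,b in((0,2),(1,3)):
    d=P[b]-P[a]; print(np.degrees(np.arctan2(d[1],d[0])))
c=ray(C,[f((295,383))],.068)[0];print("tube",c)
y=R.from_rotvec(w[3:]).as_matrix()[:,1]; print("jaw az",np.degrees(np.arctan2(y[1],y[0])))
E
```

```text
[ 0.51224206 -0.0998235   0.008     ] [np.float64(0.0788424706824322), np.float64(0.07855049109903067), np.float64(0.07893965245479723), np.float64(0.07856704383680681)]
-45.13039101423832
44.62775177380189
tube [ 0.51257207 -0.10028234  0.068     ]
jaw az 44.602186659853615
```

```bash
python3 -c "
from h import *
tgt([.5124,-.1004,.030],down(44.75))"
```

```text
[ 0.0001  0.     -0.0006] [-0.0016 -0.0086  0.8028] deg [ 0.01  0.   -0.11] mm [ -0.31  -1.71 160.55]
```

```bash
python3 -m jog '[0,0,0,-0.002,-0.009,0.2,1, 0,0,0,-0.002,-0.009,0.4,1, 0,0,0,-0.002,-0.009,0.55,1, 0,0,0,-0.002,-0.009,0.68,1, 0,0,0,-0.002,-0.009,0.76,1, 0,0,0,-0.002,-0.009,0.8,1, 0,0,0,-0.002,-0.009,0.8,1, 0,0,0,-0.002,-0.009,0.8,1]'
python3 -c "
from h import *
tgt([.5124,-.1004,.030],down(44.75))"
```

```text
clock: 3.65
tcp_pos: [0.5136, -0.0997, 0.0315]
orientation: [1.209, 2.898, 0.002]
contact_force: [-0.0, -0.7, 0.6]
grip_width: 0.0854
[ 0.0006  0.0003 -0.0002] [ 0.0016 -0.0067  0.0075] deg [ 0.1   0.06 -0.03] mm [ 0.32 -1.33  1.51]
```

```bash
python3 -m jog '[0,0,0,0.002,-0.006,0,1, 0,0,0,0.002,-0.006,0,0.6, 0,0,0,0.002,-0.006,0,0.3, 0,0,0,0.002,-0.006,0,0.2, 0,0,0,0.002,-0.006,0,0.2, 0,0,0,0.002,-0.006,0,0.2, 0,0,0,0.002,-0.006,0,0.2, 0,0,0,0.002,-0.006,0,0.2]' 60
```

```text
clock: 4.45
tcp_pos: [0.5125, -0.1005, 0.0319]
orientation: [1.209, 2.898, 0.002]
contact_force: [-1.0, 0.4, 4.9]
grip_width: 0.0287
```

```bash
python3 -m jog '[0,0,0,0,0,-0.05,0, 0,0,0,0,0,-0.15,0, 0,0,0,0,0,-0.35,0, 0,0,0,0,0,-0.55,0, 0,0,0,0,0,-0.75,0, 0,0,0,0,0,-0.8,0, 0,0,0,0,0,-0.8,0]' 60
python3 - <<'E'
from h import *
p=np.load("jig.npy"); p=np.array([.499,.1805,np.radians(-1.8)])
np.save("jigf.npy",p)
o,Q=jig(p); lev=(Q[:,1]-Q[:,0])/2**.5
z=-Q[:,2]; T=np.c_[np.cross(lev,z),lev,z]
for h in(100,34):
  P=jp(p,[[95,95,h]])[0]; print(h,P); tgt(P,T)
tgt([.53,.03,.25],T)
i=r.grab_frame("wrist"); cv2.imwrite("pics/w3.png",i[:,:,::-1])
E
```

```text
clock: 5.15
tcp_pos: [0.5126, -0.1004, 0.193]
orientation: [1.208, 2.896, 0.004]
contact_force: [-0.6, -0.2, -6.3]
grip_width: 0.0286
100 [0.57587817 0.17808401 0.17777469]
[-0.0539 -0.1362 -0.2375] [0.7671 1.2044 0.0789] deg [ -9.7  -24.51 -42.75] mm [153.41 240.88  15.77]
34 [0.60479639 0.17717521 0.11845429]
[-0.0539 -0.1362 -0.2375] [0.6628 1.3027 0.3761] deg [ -9.7  -24.51 -42.75] mm [132.56 260.55  75.23]
[-0.0539 -0.1362 -0.2375] [ 0.4014  0.5219 -0.2841] deg [ -9.7  -24.51 -42.75] mm [ 80.29 104.38 -56.82]
```

View pics/w3.png

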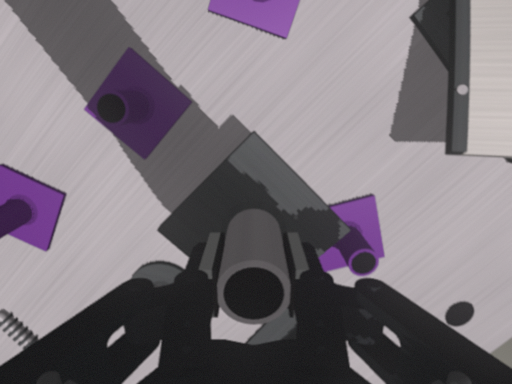

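```bash
python3 -m jog '[-0.009,-0.022,-0.039,0.06,0.08,-0.05,0, -0.018,-0.045,-0.078,0.13,0.17,-0.1,0, -0.027,-0.067,-0.117,0.2,0.26,-0.15,0, -0.036,-0.09,-0.157,0.27,0.35,-0.19,0, -0.045,-0.113,-0.197,0.33,0.43,-0.24,0, -0.054,-0.136,-0.237,0.4,0.52,-0.28,0, -0.054,-0.136,-0.237,0.4,0.52,-0.28,0, -0.054,-0.136,-0.237,0.4,0.52,-0.28,0]'
cat >> h.py <<'E'
def jt(x,y,h,lift=0):
    p=np.load("jigf.npy"); o,Q=jig(p); lev=(Q[:,1]-Q[:,0])/2**.5; z=-Q[:,2]
    P=jp(p,[[x,y,h]])[0]; tgt(P,np.c_[np.cross(lev,z),lev,z]); return P
E
python3 -c "
from h import *
jt(95,95,100)"
```

```text
clock: 6.0
tcp_pos: [0.5267, 0.0295, 0.2447]
orientation: [0.044, 2.697, -0.011]
contact_force: [0.8, -1.6, -5.3]
grip_width: 0.0283
[-0.0005 -0.003  -0.0003] [-0.0563  0.7507  0.3966] deg [-0.09 -0.54 -0.06] mm [-11.25 150.14  79.32]
```

```bash
python3 -m jog '[0,-0.003,0,-0.01,0.15,0.0,0, 0,-0.003,0,-0.03,0.35,0.05,0, 0,-0.003,0,-0.05,0.55,0.2,0, 0,-0.003,0,-0.056,0.7,0.3,0, 0,-0.003,0,-0.056,0.75,0.39,0, 0,-0.003,0,-0.056,0.75,0.39,0, 0,-0.003,0,-0.056,0.75,0.39,0, 0,-0.003,0,-0.056,0.75,0.39,0]'
python3 - <<'E'
from h import *
jt(95,95,32)
o=r.get_obs(); np.save("w4.npy",np.r_[o["tcp_pos"],o["orientation"]]); print(o["contact_force"])
for n in("wrist","scene","top"): cv2.imwrite(f"pics/{n}4.png",r.grab_frame(n)[:,:,::-1])
E
```

```text
clock: 6.8
tcp_pos: [0.5753, 0.176, 0.1789]
orientation: [0.048, 2.688, -0.013]
contact_force: [0.4, 0.4, -4.8]
grip_width: 0.0287
[-0.0011 -0.0002 -0.0011] [-2.000e-04  1.200e-02  3.463e-01] deg [-0.2  -0.04 -0.2 ] mm [-4.000e-02  2.390e+00  6.925e+01]
[ 0.41624317  0.37745629 -4.83982979]
```

View pics/wrist4.png

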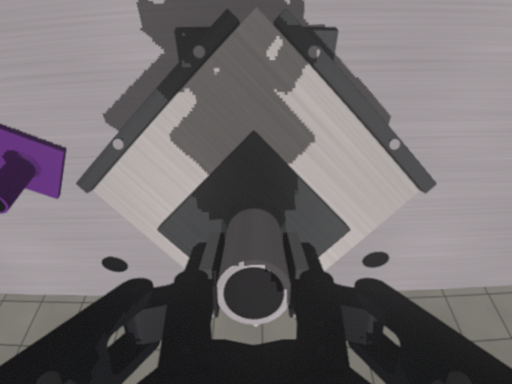

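View pics/scene4.png

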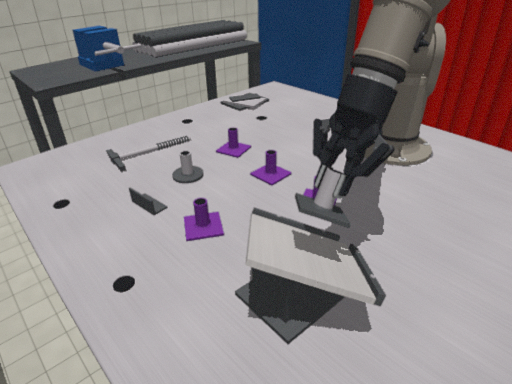

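View pics/top4.png

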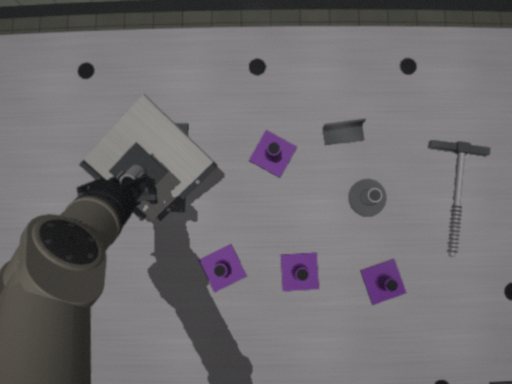

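```bash
python3 - <<'E'
from h import *
w=np.load("w4.npy"); C=cam("wrist",{"tcp_pos":w[:3],"orientation":w[3:]}); p=np.load("jigf.npy")
print(proj(C,jp(p,[[0,0,0],[190,0,10],[190,-12,10],[0,190,10],[-12,190,10],[190,0,0],[0,190,0]])).round(1))
t=cv2.imread("pics/wrist4.png")[0:205,70:445]
cv2.imwrite("pics/w4z.png",cv2.convertScaleAbs(cv2.resize(t,None,fx=2.1,fy=2.1,interpolation=cv2.INTER_CUBIC),alpha=1.5))
E
```

```text
[[254.5   6.2]
 [ 85.6 193.9]
 [ 73.7 183.7]
 [424.8 193.2]
 [436.7 182.8]
 [ 91.7 190.3]
 [418.6 189.5]]
```

View pics/w4z.png

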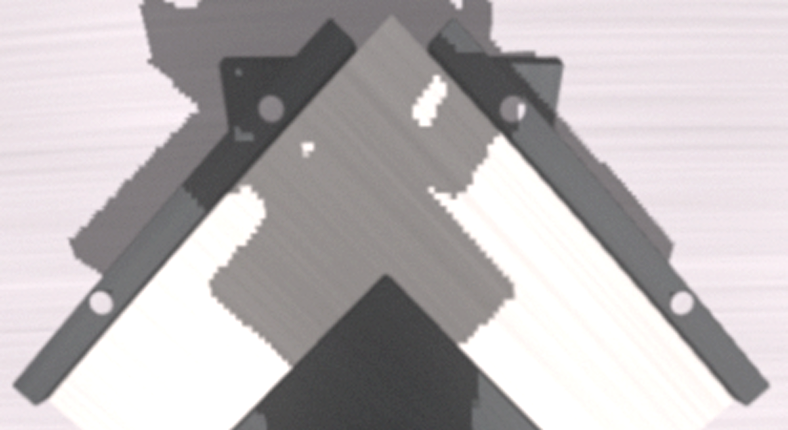

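```bash
python3 -m jog '[-0.001,0,-0.001,0,0.008,0.05,0, -0.001,0,-0.001,0,0.015,0.12,0, -0.001,0,-0.001,0,0.015,0.2,0, -0.001,0,-0.001,0,0.015,0.26,0, -0.001,0,-0.001,0,0.015,0.3,0, -0.001,0,-0.001,0,0.015,0.315,0, -0.001,0,-0.001,0,0.015,0.315,0, -0.001,0,-0.001,0,0.015,0.315,0]'
python3 - <<'E'
from h import *
jt(95,95,32)
o=r.get_obs(); print(o["contact_force"])
for n in("scene",): cv2.imwrite(f"pics/{n}5.png",cv2.resize(r.grab_frame(n)[150:310,220:400,::-1],None,fx=4,fy=3.7))
E
```

```text
clock: 7.75
tcp_pos: [0.6033, 0.1791, 0.1235]
orientation: [0.042, 2.686, -0.007]
contact_force: [0.6, 0.2, -5.8]
grip_width: 0.0289
[0.0006 0.0004 0.    ] [ 0.0044 -0.0095  0.0362] deg [0.11 0.07 0.  ] mm [ 0.89 -1.9   7.23]
[ 0.5720354   0.24568216 -5.7971044 ]
```

View pics/scene5.png

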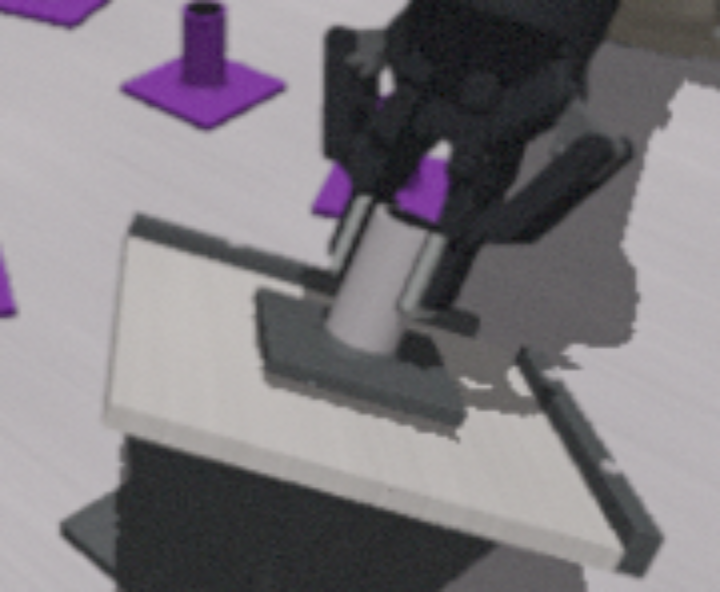

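The foot hovers parallel to the jig plate, about 7 mm above its middle. I'll creep down until it touches.

```bash
python3 -m jog '[0,0,0,0,-0.003,0.01,0, 0,0,0,0,-0.003,0.02,0, 0,0,0,0,-0.003,0.025,0, 0,0,0,0,-0.003,0.025,0]'; python3 -m jog '[0,0,0,0,0,0.005,0, 0,0,0,0,0,0.005,0]'
```

```text
clock: 8.2
tcp_pos: [0.6055, 0.1785, 0.1191]
orientation: [0.041, 2.686, -0.007]
contact_force: [-0.1, 0.5, -5.4]
grip_width: 0.0286
clock: 8.4
tcp_pos: [0.6059, 0.1784, 0.118]
orientation: [0.041, 2.686, -0.007]
contact_force: [-0.6, 0.9, -4.6]
grip_width: 0.0285
```

```bash
python3 -m jog '[0,0,0,0,0,0.005,0, 0,0,0,0,0,0.005,0]'; python3 -c "
from h import *
jt(95,95,32)"
```

```text
clock: 8.6
tcp_pos: [0.6064, 0.1785, 0.1172]
orientation: [0.041, 2.686, -0.007]
contact_force: [-0.2, 0.4, -4.9]
grip_width: 0.0291
[0.0006 0.0004 0.    ] [ 0.0044 -0.007   0.0008] deg [0.11 0.07 0.01] mm [ 0.89 -1.39  0.16]
```

Not touching yet (still −4.9 N of weight), so I'll continue in 1 mm steps.

```bash
for i in 1; do python3 -m jog '[0,0,0,0,0,0.005,0, 0,0,0,0,0,0.005,0]'; done; python3 -m jog '[0,0,0,0,0,0.005,0, 0,0,0,0,0,0.005,0]'
python3 - <<'E'
from h import *
cv2.imwrite("pics/scene6.png",cv2.resize(r.grab_frame("scene")[190:280,260:360,::-1],None,fx=7,fy=6,interpolation=cv2.INTER_CUBIC))
E
```

```text
clock: 8.8
tcp_pos: [0.6065, 0.1786, 0.117]
orientation: [0.042, 2.686, -0.007]
contact_force: [-9.1, 0.6, 8.0]
grip_width: 0.0287
clock: 9.0
tcp_pos: [0.6065, 0.1786, 0.117]
orientation: [0.042, 2.686, -0.007]
contact_force: [-10.8, -0.5, 9.0]
grip_width: 0.0288
```

View pics/scene6.png

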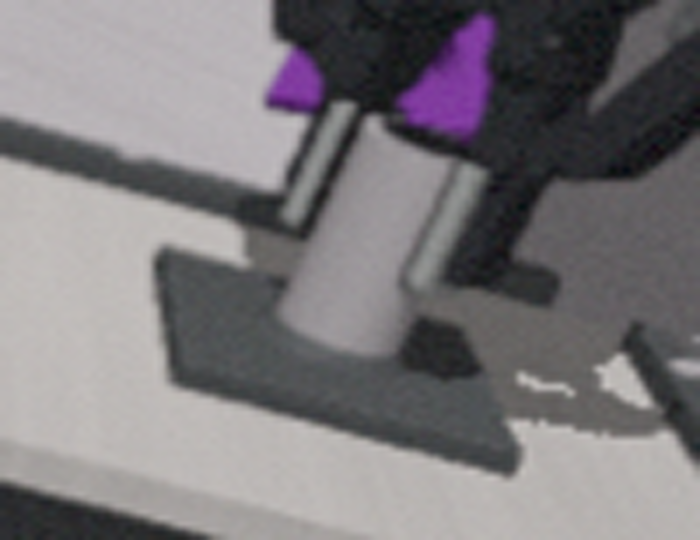

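```bash
python3 -m jog '[0,0,0,0,0,0,0, 0,0,0,0,0,0,0]'; python3 -m jog '[0,0,0,0,0,0,1, 0,0,0,0,0,0,1, 0,0,0,0,0,0,1, 0,0,0,0,0,0,1, 0,0,0,0,0,0,1, 0,0,0,0,0,0,1, 0,0,0,0,0,0,1, 0,0,0,0,0,0,1]'
python3 - <<'E'
from h import *
for n in("wrist","scene"): cv2.imwrite(f"pics/{n}7.png",r.grab_frame(n)[:,:,::-1])
E
```

```text
clock: 9.25
tcp_pos: [0.6065, 0.1788, 0.1172]
orientation: [0.042, 2.686, -0.006]
contact_force: [-2.2, 1.3, -0.9]
grip_width: 0.0288
clock: 10.05
tcp_pos: [0.6066, 0.1787, 0.1172]
orientation: [0.042, 2.686, -0.006]
contact_force: [0.4, -0.2, 0.4]
grip_width: 0.0853
```

View pics/wrist7.png

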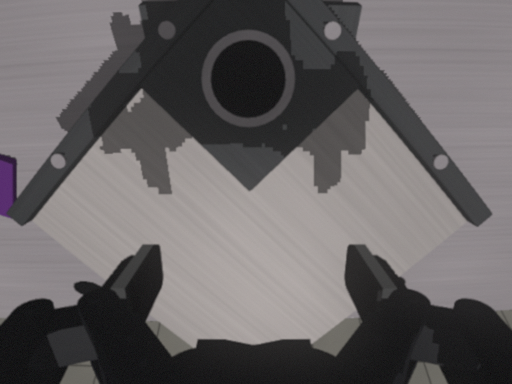

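View pics/scene7.png

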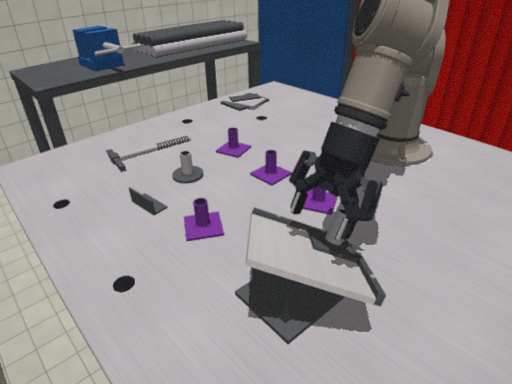

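It slid home on its own: in the wrist view both lower sides are up against the fences. I'll back off along the normal and check.

```bash
python3 -m jog '[0,0,0,0,0,-0.1,1, 0,0,0,0,0,-0.25,1, 0,0,0,0,0,-0.45,1, 0,0,0,0,0,-0.6,1, 0,0,0,0,0,-0.6,1, 0,0,0,0,0,-0.6,1]'
python3 - <<'E'
from h import *
o=r.get_obs(); np.save("w8.npy",np.r_[o["tcp_pos"],o["orientation"]])
i=r.grab_frame("wrist")[:,:,::-1]; cv2.imwrite("pics/w8.png",i)
cv2.imwrite("pics/w8z.png",cv2.convertScaleAbs(cv2.resize(i[0:200,130:380],None,fx=3,fy=3,interpolation=cv2.INTER_CUBIC),alpha=2.2))
C=cam("wrist",o);p=np.load("jigf.npy")
print(proj(C,jp(p,[[0,0,0],[80,80,0],[80,80,8],[80,0,8],[0,80,8],[40,40,68],[190,0,10],[0,190,10]])).round(1))
cv2.imwrite("pics/top8.png",r.grab_frame("top")[:,:,::-1])
E
```

```text
clock: 10.75
tcp_pos: [0.5539, 0.1803, 0.2255]
orientation: [0.042, 2.685, -0.005]
contact_force: [0.0, 0.5, -0.6]
grip_width: 0.0851
[[249.4  20.1]
 [249.8 151. ]
 [249.7 152.5]
 [184.7  88.6]
 [314.3  88.6]
 [248.8  86.9]
 [107.3 175.8]
 [392.1 175.4]]
```

View pics/w8.png

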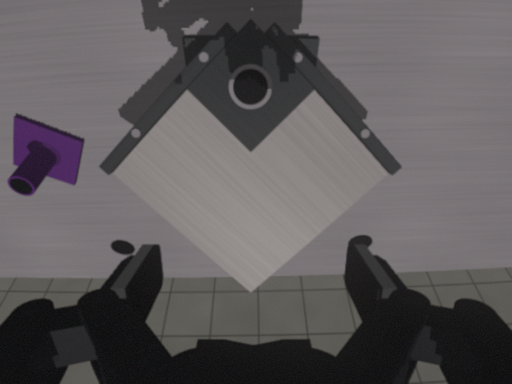

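View pics/w8z.png

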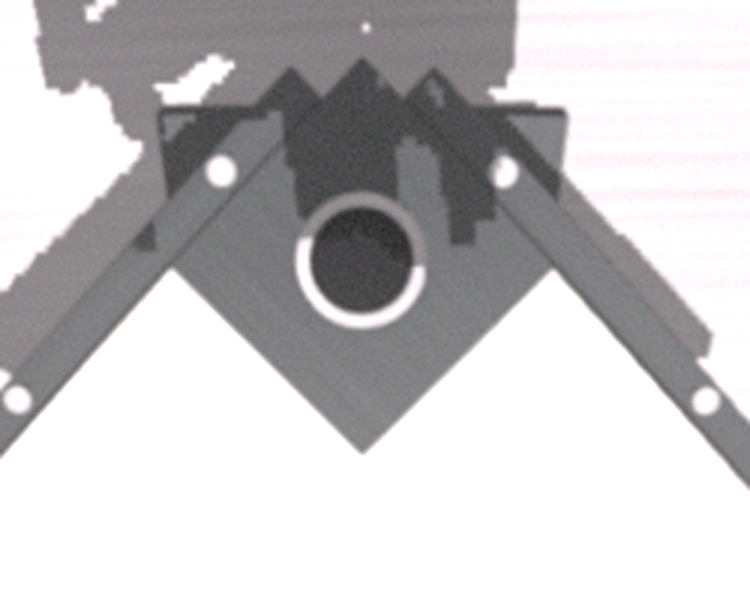

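The wrist view shows the plate's uphill corner at (250.8,150.8), against a prediction of (249.7,152.5) for home. Both sides are flush with the fences, with no gap. Next I'll check the bystanders and then hand in.

```bash
python3 - <<'E'
import cv2,numpy as np
a,b=cv2.imread("pics/top0.png").astype(int),cv2.imread("pics/top8.png").astype(int)
for n,s in dict(round=(175,220,345,395),angle=(112,150,318,370)).items():
    print(n,abs(a-b)[s[0]:s[1],s[2]:s[3]].mean().round(2))
from bench import r
o=r.get_obs(); print(o["contact_force"],o["clock"],r.hand_in())
E
```

```text
round 8.0
angle 7.89
the job is handed in; nothing more can be done
[-0.38960423 -0.36116201  0.11434617] 10.85 None
```

View pics/top8.png

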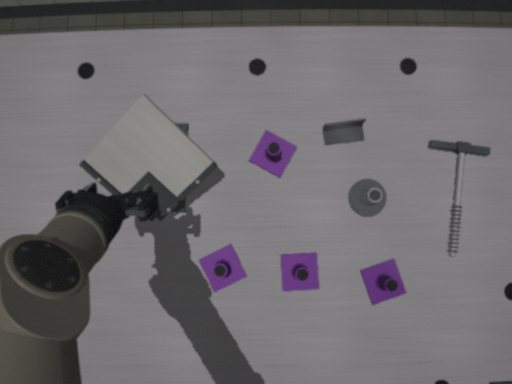

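The square foot is lying home in the jig's corner, and I handed the job in at 10.85 s. I gripped it by the tube and lowered it onto the middle of the sloping plate, squared to the fences. Contact force reached about 15 N; I eased that off before opening the jaws, and the foot slid down by itself with nothing pushing it.

- **Final position:** in the last wrist picture both lower sides of the foot's plate lie against the fences with no visible gap. Its uphill corner is within about 2 px of where the x = y = 40 position predicts.
- **Bystanders:** the round foot and the angle iron look unmoved in the top view (round foot at about (368,197), angle iron at about (344,132)). My before/after image difference there was about 8 grey levels. I didn't compare it with an untouched patch, so that number shows nothing either way.
- **Robot clear:** the tool had backed off 120 mm and its force reading was near zero at hand-in.
- **Disagreement:** the cameras differed by up to 5 mm on the jig's position and 0.6° on its angle. I used a compromise between them, and the close wrist view bore it out to within 1–2 mm.

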